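# Load the filter glasses in a microscope light base and hold its sprung cover shut

## Task

The light base of the measuring microscope stands open for its filter glasses: lay the larger round glass flat and centred on the round lamp seat inside, and the smaller one centred on top of it, laying them down rather than dropping them. Turn the quarter-turn stud on the frame until its wing lines up with the slot in the cover, then swing the sprung cover over, press it fully home on the frame with the stud standing up through the slot, and finish while still holding it pressed down there, so that I can lock the stud over it. Leave the other things on the table where they are.

Things in the scene. Friction and masses are not known exactly. Their poses are not given: they have to be found in the camera images.
- base: the light base: off-white metal housing 220 (its x) by 210 (y) by 85 mm high, fixed; origin at the centre of its underside, z up. In its flat top (the frame, z = 85) is an open black compartment, x -70 to 70, y -40 to 60 mm, floor at z = 56. The cover's hinge runs along its x axis near the +y edge; the stud stands on the frame at x = 0, y = -75 mm
- seat (a point): centre of the top face of the lamp seat, a plain flat round boss 60 mm across that rises 5 mm from the compartment's floor; at (0, 10, 61) mm in the base's frame, so 24 mm below the frame
- diffuser: the larger glass: flat disc 60 mm in diameter, 8 mm thick (white ground glass in an aluminium rim), about 55 g, loose on the table; origin at the centre of its underside
- filter: the smaller glass: flat disc 50 mm in diameter, 8 mm thick (clear glass in an aluminium rim), about 40 g, loose on the table; origin at the centre of its underside
- stud (a joint): angle of the quarter-turn stud about the vertical (rad, counter-clockwise from above): 0 = long wing parallel to the hinge (base's x axis), so that it passes through the cover's slot (within about 0.15); 1.57 = crosswise, as when locking a shut cover. Turns both ways to 1.65 with light friction (0.04 N m) and stays where it is left
- stud_top (a point): centre of the top of the stud's wing: a steel oval 32 mm long, 10 mm thick, 12 mm tall, standing on a neck; its top is 17.5 mm and its underside 5.5 mm above the frame. Its axes turn with the stud: x along the wing
- cover (a joint): hinge angle of the cover (rad): 0 = flat on the frame, 1.75 = standing open on its stop, as at the start. Sprung towards open: about 0.1 N m at the stop, rising to nearly 1 N m at 0 (about 7 N at 130 mm from the hinge); let go, it swings open again. If the stud's wing is crosswise the cover lands on it and stays about 0.1 rad open
- hinge (a point): middle of the cover's hinge line, which runs along the base's x axis, at (0, 85, 85.5) mm in the base's frame; it lies in the cover's underside
- press_spot (a point): point on the outer (upper when shut) face of the cover, mid-width, 130 mm from the hinge, on plain metal between window and slot; 89.5 mm above the table when shut. Axes: x along the hinge, y from free edge to hinge, z out of the outer face. The cover is a 4 mm aluminium plate, 200 mm along the hinge by 188 mm, 280 g, with a 71 mm square glass window centred 75 mm from the hinge
- slot (a point): centre of the slot in the cover, on its outer face, 160 mm from the hinge; the slot is 39 mm long along the hinge direction and 17 mm wide, and comes down over the stud. Axes as press_spot
- objective: bystander: a steel microscope objective 33 mm across, 46 mm tall, standing on the table; origin under its centre
- specimen_a: bystander: a polished steel specimen block 35 x 22 x 14 mm; origin under its centre
- specimen_b: bystander: a dark steel specimen block 30 x 24 x 12 mm; origin under its centre
- slide_case: bystander: a small wooden slide case 87 x 57 x 33 mm; origin under its centre
Not all that is in view belongs to the job. Leave any black or red look-alike of the diffuser alone.

How it is judged:
On the way:
1. with the cover still open, both glasses lie centred on the seat, the larger below, and the stud's wing lines up with the hinge (horizontal distance between each of diffuser, filter and seat below 0.006 m and z of diffuser in the frame of base between 0.0585 and 0.0635 m and z of filter in the frame of base between 0.0665 and 0.0715 m and value of joint stud between -0.22 and 0.22 rad and value of joint cover above 0.5 rad), for 0.1 s.
At the end, for the whole second after the job is handed in: Cover shut on the frame (hinge below 0.02 rad) and still, fingers pressing on it with over 3 N, stud within 0.22 rad of lined up, larger glass on the seat and smaller on the larger (heights within 2.5 mm), each within 6 mm of the seat's centre (value of joint cover below 0.02 rad and velocity of joint cover below 0.05 rad/s and contact force between cover and the fingers above 3 N and value of joint stud between -0.22 and 0.22 rad and horizontal distance between each of diffuser, filter and seat below 0.006 m and z of diffuser in the frame of base between 0.0585 and 0.0635 m and z of filter in the frame of base between 0.0665 and 0.0715 m); the arm keeps its last pose, push and grip.
It fails at once if a glass falls freely, by more than about 20 mm ((linear speed of diffuser above 0.6 m/s and contact force between diffuser and anything else below 0.05 N) or (linear speed of filter above 0.6 m/s and contact force between filter and anything else below 0.05 N)).
It fails at once if a bystander is moved more than 30 mm (distance of any of objective, specimen_a, specimen_b, slide_case from where it was at the start of the episode above 0.03 m).
It also fails if it takes over 72 s, if anything falls off the work surface, if the arm or the gripper's body presses on something with over 40 N, if the wrist force passes 120 N, or if a joint passes its speed limit or range.

## Robot

A 7-joint arm with a two-finger parallel gripper is mounted at the origin on the work surface. World frame = base frame: x ahead of the robot, y to its left, z up, the work surface at z = 0. Lengths are in m, angles in rad, forces in N, time in s.
With the tool pointing down it reaches from about 0.4 to 0.85 m from the base axis. Payload 10.4 kg.
Tool frame: the origin (TCP) lies at the very end of the fingers, on their centre line; the grasp point (between the pads) lies 19 mm behind it; z points along the fingers, x is the direction in which the jaws open and shut, and the axes are right-handed (so a half turn about z gives the same grasp; the last joint's range is limited). The gripper opens to 87 mm and grips with 3 to 60 N. Pads are 19 mm wide; open, the fingers measure 117 mm over their backs; the gripper's body (75 mm by 190 mm) begins 51 mm behind the grasp point.
Start: joints at [-1.315, 0.332, -0.065, 1.46, 0.022, 1.35, -0.088], TCP at [0.172, 0.601, 0.223] pointing down, gripper open.
Joint ranges: [-2.6, 2.6], [-0.5, 2.12], [-1.47, 1.34], [0.16, 2.42], [-1.27, 4.41], [0.06, 2.06], [-2.6, 2.6]. Speed limits (rad/s): [2.22, 2.22, 2.79, 2.79, 3.14, 3.14, 3.14].

## Interface

Orientations are given as a unit quaternion [x, y, z, w].
In Python, from bench import r gives the robot as it stands. The module is installed in compiled form; this text tells all that it offers.
- The arm moves only by the tool carry_out, never from a script. Its argument "commands" is a list that holds one entry, the list of rows, each a list of 7 numbers: the closure in counts, from 0 (fully open) to 255 (shut), then the shift along the tool's x, y, z in units of 25 mm (1.0 is 25 mm), then the turn, a rotation vector about the tool's x, y, z in units of 5 degrees (1.0 is 5 degrees). A call has 1 to 12 rows; each row is the pose to reach, as a shift and turn from the pose measured when the call began, along the tool's axes at that moment; what a row does not reach only later rows make up. A row lasts 1/8 s, in which the tool goes at most 62.5 mm and 10.7 degrees, less where a joint would pass 70% of its speed; a pose out of reach is approached as far as the arm can. A call with a gripper value outside its range is refused whole. The fingers move at their own pace and stop on an object; "grip_force" is the grip in N (left out, the last holds). Time passes only in rows, so rows that repeat a pose let the fingers close. It gives the time, the measured TCP pose, the force and the opening at its end, in the units of the state.
- r.read_state(): the state, without advancing time (a new reading comes with each control period).
- r.camera(name): name is "side" or "top" or "wrist"; returns the picture (420x560x3 uint8, blue, green, red); there is no depth.
- r.camera_info(name): a dict with "fx", "fy", "cx", "cy" (pixels), "origin" and "rotation" of the camera in the world. Camera axes: x right, y down, z forward; pixel columns grow to the right and rows downward; lengths in m; the calibration is good to about 2 mm. A picture is of the moment at which its call begins: read the wrist's pose just before it. camera_info takes no time and is no camera call; for the wrist camera it gives the pose at the moment of the call.
- r.close_job(): hands the job in, once; it reports no verdict.
The state is a dict: "time": time; "joint_positions": joint angles; "joint_vel": joint speeds; "joint_torque": joint torques, N m; "ee_pos": TCP position; "eef_rot": TCP orientation; "ft_force": force on the tool from outside, world axes, zero at the start; "torque": the same for the moment, N m; "width": finger opening in m.
Only numpy, scipy, OpenCV 4.12 (cv2) and the standard library are available. Lean on these libraries where they do the work, as an engineer would, in place of code of your own. Each camera call takes 0.05 s, during which the arm holds its last target.

## Working session

There is one attempt and no reset: what is moved stays moved. The work goes in short steps, Python scripts to look and compute and a tool call to move; the robot and the scene stay as the last step left them, time stands still between calls to the robot, and variables do not carry over. Pictures are saved under pics/ and viewed, and the job is handed in when it is done.

Besides the shell and the picture viewer there is one more tool, called after "Request:" as a command line: name --argument value ..., lists and objects as JSON in quotes. carry_out: Moves the arm, as the interface text tells. Its arguments: {"type":"object","properties":{"commands":{"type":"array"},"grip_force":{"type":"number"}},"required":["commands"]}

```bash
mkdir -p pics
python3 - <<'E'
from bench import r
import cv2
print(r.read_state())
for n in ("side","top","wrist"):
    i=r.camera_info(n); print(n,i)
    cv2.imwrite(f"pics/{n}0.png",r.camera(n))
E
```

```text
{'time': 0.0, 'joint_positions': array([-1.31462504,  0.33291005, -0.06474243,  1.46097428,  0.0216127 ,
        1.34986417, -0.08851776]), 'joint_vel': array([-8.86830589e-04,  1.44782503e-03,  8.29947607e-04, -4.29965632e-04,
       -8.72056804e-05, -6.16506530e-04, -9.82859633e-04]), 'joint_torque': array([-5.31149963e-04, -6.23273277e+01,  2.42190360e-02, -3.89880610e+01,
       -6.13715826e-02,  4.00922459e-02,  1.23306677e-04]), 'ee_pos': array([0.17186131, 0.60049786, 0.22171446]), 'eef_rot': array([ 7.98476324e-01,  6.02025770e-01, -5.62466564e-04,  4.64929559e-04]), 'ft_force': array([-0.0630178 , -0.00221223, -0.54179494]), 'torque': array([ 0.00786926, -0.02803233,  0.02632181]), 'width': 0.08697820492706397}
side {'fx': 503.1658181678672, 'fy': 503.1658181678672, 'cx': 279.20252498538235, 'cy': 207.03969418292195, 'origin': array([ 0.52468986, -1.00101563,  0.79649123]), 'rotation': array([ 0.88052908, -0.02757734,  0.01758839, -0.47286221])}
top {'fx': 445.85099921397443, 'fy': 445.85099921397443, 'cx': 283.0719291638096, 'cy': 209.83182253267609, 'origin': array([0.38088137, 0.04040866, 1.09685051]), 'rotation': array([ 0.70467285, -0.70390955,  0.06602249, -0.05990448])}
wrist {'fx': 372.27712547191516, 'fy': 372.27712547191516, 'cx': 277.6708983539439, 'cy': 213.8925411125183, 'origin': array([0.09460725, 0.62137542, 0.38478967]), 'rotation': array([0.78976743, 0.59539058, 0.08832943, 0.11821745])}
```

View pics/side0.png

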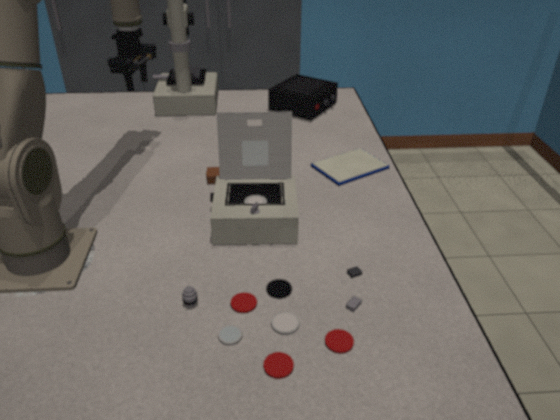

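View pics/top0.png

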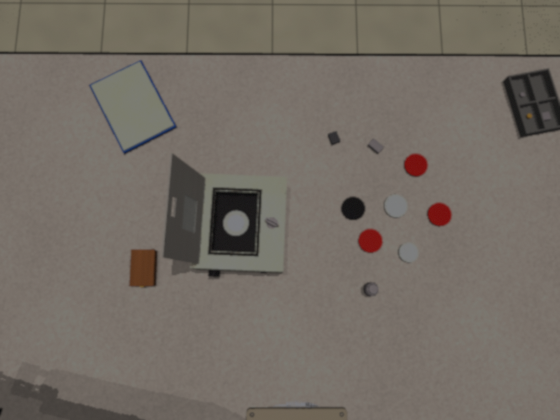

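View pics/wrist0.png

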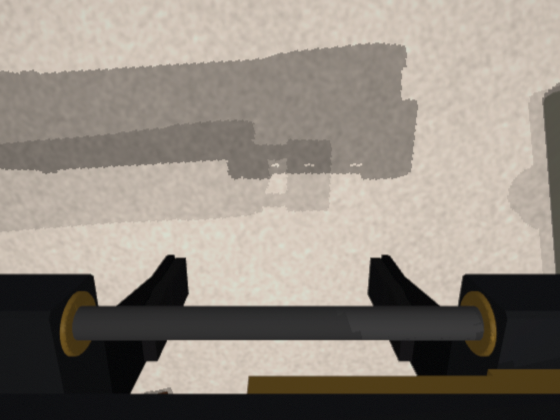

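The top view shows the base at about (245,223) with its hinge on the left. The lamp seat is at (236,223) and the stud at (272,223). The white diffuser is at (396,206) and the clear filter at (408,252). I'll measure these.

```bash
cat > h.py <<'E'
from bench import r
import cv2, numpy as np
from scipy.spatial.transform import Rotation as R
def cast(info,px,z):
    px=np.atleast_2d(px).astype(float)
    d=np.c_[(px[:,0]-info['cx'])/info['fx'],(px[:,1]-info['cy'])/info['fy'],np.ones(len(px))]
    d=R.from_quat(info['rotation']).apply(d); o=info['origin']
    return o+d*((z-o[2])/d[:,2])[:,None]
def proj(info,P):
    c=R.from_quat(info['rotation']).inv().apply(np.atleast_2d(P)-info['origin'])
    return np.c_[c[:,0]/c[:,2]*info['fx']+info['cx'],c[:,1]/c[:,2]*info['fy']+info['cy']]
E
python3 - <<'E'
from h import *
im=cv2.imread('pics/top0.png'); i=r.camera_info('top')
hsv=cv2.cvtColor(im,cv2.COLOR_BGR2HSV)
for p in [(396,206),(408,252),(236,223),(250,180),(380,300),(272,223),(280,240)]: print(p,im[p[1],p[0]],hsv[p[1],p[0]])
big=cv2.resize(im[120:310,120:460],None,fx=2.3,fy=2.3,interpolation=cv2.INTER_CUBIC)
cv2.imwrite('pics/topcrop.png',big)
s=cv2.imread('pics/side0.png')
cv2.imwrite('pics/sidecrop.png',cv2.resize(s[100:260,190:320],None,fx=3.7,fy=3.7,interpolation=cv2.INTER_CUBIC))
for n,p,z in [('diff',(396,206),.008),('filt',(408,252),.008),('seat',(236,223),.061),('stud',(272,223),.1),('objective',(371,289),.04),('sa',(375,146),.01)]:
    print(n,cast(i,p,z))
E
```

```text
(396, 206) [125 124 123] [105   4 125]
(408, 252) [124 124 123] [ 90   2 124]
(236, 223) [128 124 123] [114  10 128]
(250, 180) [113 125 123] [ 35  24 125]
(380, 300) [104 111 120] [ 13  34 120]
(272, 223) [90 90 95] [ 0 13 95]
(280, 240) [112 123 123] [ 30  23 123]
diff [[ 0.5873715  -0.25033993  0.008     ]]
filt [[ 0.4729124  -0.27463771  0.008     ]]
seat [[0.5359921  0.14187154 0.061     ]]
stud [[0.53028307 0.05678463 0.1       ]]
objective [[ 0.38368821 -0.17437984  0.04      ]]
sa [[ 0.74245253 -0.20314403  0.01      ]]
```

View pics/topcrop.png

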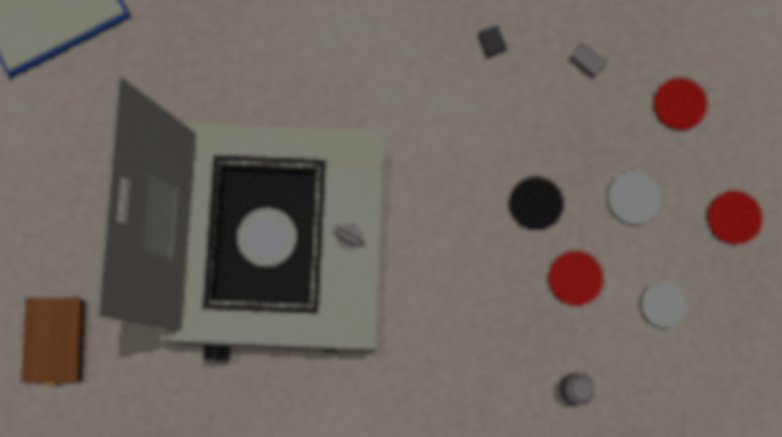

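View pics/sidecrop.png

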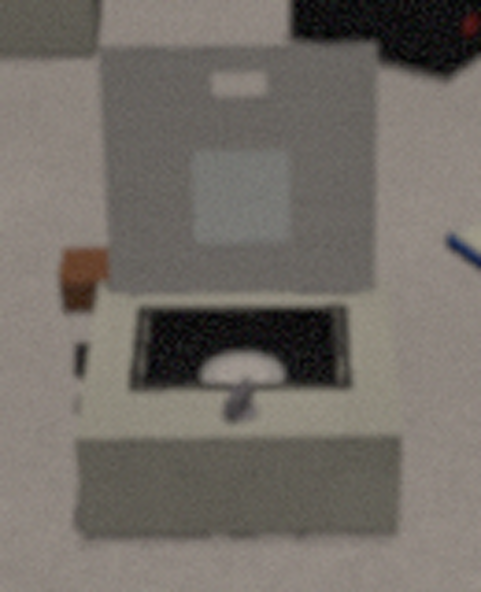

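Run:
```python
from h import *
im=cv2.imread('pics/top0.png'); i=r.camera_info('top')
K=4
hsv=cv2.cvtColor(cv2.GaussianBlur(im,(3,3),0),cv2.COLOR_BGR2HSV)
def blob(mask,seed):
    n,l,s,c=cv2.connectedComponentsWithStats(mask.astype(np.uint8),connectivity=4)
    k=l[seed[1],seed[0]]; return (l==k),s[k],c[k]
light=(hsv[...,1]<22)&(hsv[...,2]>95)
for n,p,z in [('diff',(396,206),.008),('filt',(408,252),.008),('seat',(236,223),.061)]:
    m,s,c=blob(light,p); print(n,s,c,'r_mm',np.sqrt(s[4]/np.pi)/i['fx']*(i['origin'][2]-z)*1000,cast(i,c,z))
# frame
g=cv2.GaussianBlur(im,(3,3),0).astype(int)
green=((g[...,1]-g[...,2])>-1)&(g[...,1]-g[...,0]>5)&(g[...,1]>85)
n,l,s,c=cv2.connectedComponentsWithStats(green.astype(np.uint8))
k=l[240,280];print(s[k],c[k])
m=(l==k).astype(np.uint8)
dark=(hsv[...,2]<70).astype(np.uint8)
vis=im.copy(); vis[m>0]=(0,255,0); vis[light]=(255,0,0)
cv2.imwrite('pics/mask.png',cv2.resize(vis[120:310,120:460],None,fx=2.3,fy=2.3))
# right edge (row-wise max col) and top/bottom
rows=np.arange(185,265); re=np.array([np.nonzero(m[y])[0].max() for y in rows])
P=cast(i,np.c_[re+.5,rows],.085); print('right edge line',np.polyfit(P[:,0],P[:,1],1),P[:,1].mean())
cols=np.arange(215,282); te=np.array([np.nonzero(m[:,x])[0].min() for x in cols]); be=np.array([np.nonzero(m[:,x])[0].max() for x in cols])
T=cast(i,np.c_[cols,te-.5],.085);B=cast(i,np.c_[cols,be+.5],.085)
print('top',np.polyfit(T[:,1],T[:,0],1),T[:,0].mean(),'bot',np.polyfit(B[:,1],B[:,0],1),B[:,0].mean(),T[:,1].mean())
```

```text
diff [384 194  24  24 456] [395.50657895 205.46710526] r_mm 29.422935561023337 [[ 0.58872045 -0.24916815  0.008     ]]
filt [398 242  21  21 341] [408.20821114 252.12609971] r_mm 25.44372944010912 [[ 0.47260477 -0.27513297  0.008     ]]
seat [224 211  24  24 466] [235.49356223 222.65021459] r_mm 28.296020602803328 [[0.53681973 0.1430746  0.061     ]]
[ 196  175   90   97 4129] [247.84645193 224.48365222]
right edge line [-0.03523872  0.04921373] 0.030551465774305793
top [0.04463431 0.63834341] 0.6434146403737778 bot [0.05109673 0.42027011] 0.4259173366218774 0.11361726382853975
```

View pics/mask.png

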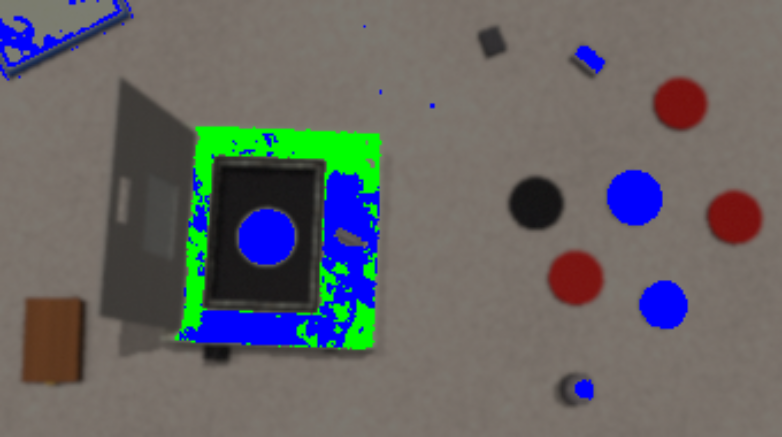

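Base yaw is about -0.043 rad, and the seat is near (0.537, 0.143). Next I'll move to a viewpoint above the base for a closer wrist view.

```bash
cat >> h.py <<'E'
def go(p,hd):
    "units of shift and turn to TCP p, tool down, tool x at heading hd (deg)"
    s=r.read_state(); C=R.from_quat(s['eef_rot'])
    h=np.radians(hd); T=R.from_matrix(np.c_[[np.cos(h),np.sin(h),0],[np.sin(h),-np.cos(h),0],[0,0,-1]])
    d=C.inv().apply(np.array(p)-s['ee_pos'])/.025; t=np.degrees((C.inv()*T).as_rotvec())/5
    print('t',round(s['time'],2),'tcp',s['ee_pos'].round(4),'F',s['ft_force'].round(1),'w',round(s['width'],4))
    print('shift',d.round(2),'turn',t.round(2),'dist mm',np.linalg.norm(d)*25)
E
python3 -c "
from h import *
go([.5,.07,.38],-2.4)"
```

```text
t 0.15 tcp [0.1719 0.6006 0.222 ] F [-0.1 -0.5 -0.4] w 0.087
shift [-16.8   18.46  -6.3 ] turn [1.000e-02 1.000e-02 1.529e+01] dist mm 643.5294172950714
```

Request:
carry_out --commands '[[[0, -0.5, 0.5, -3, 0, 0, 1.5], [0, -2, 2.2, -5.5, 0, 0, 3.5], [0, -16.8, 18.46, -6.3, 0, 0, 15.3], [0, -16.8, 18.46, -6.3, 0, 0, 15.3], [0, -16.8, 18.46, -6.3, 0, 0, 15.3], [0, -16.8, 18.46, -6.3, 0, 0, 15.3], [0, -16.8, 18.46, -6.3, 0, 0, 15.3], [0, -16.8, 18.46, -6.3, 0, 0, 15.3], [0, -16.8, 18.46, -6.3, 0, 0, 15.3], [0, -16.8, 18.46, -6.3, 0, 0, 15.3], [0, -16.8, 18.46, -6.3, 0, 0, 15.3], [0, -16.8, 18.46, -6.3, 0, 0, 15.3]]]'

```text
time: 1.65
ee_pos: [0.5014, 0.0654, 0.3802]
eef_rot: [1.0, -0.025, 0.0, 0.001]
ft_force: [0.0, -0.2, -0.1]
width: 0.0868
```

Run:
```python
from h import *
go([.5,.07,.38],-2.4)
i=r.camera_info('wrist'); im=r.camera('wrist'); cv2.imwrite('pics/w1.png',im)
np.save('w1.npy',[i],allow_pickle=True)
```

```text
t 1.65 tcp [0.5014 0.0654 0.3802] F [ 0.  -0.2 -0.1] w 0.0868
shift [-0.06 -0.18  0.01] turn [ 0.02 -0.01 -0.09] dist mm 4.849618725144999
```

View pics/w1.png

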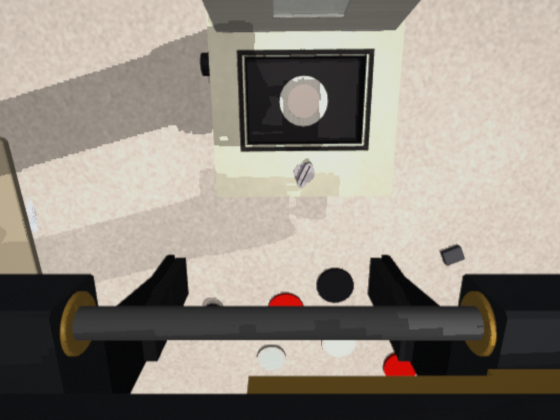

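The wrist view shows the seat at (303,101), the compartment from (240,50) to (372,150), and the stud at (304,173) with its wing turned well off the x axis. I'll zoom in to measure.

Run:
```python
from h import *
im=cv2.imread('pics/w1.png'); i=np.load('w1.npy',allow_pickle=True)[0]
cv2.imwrite('pics/w1c.png',cv2.resize(im[30:210,190:420],None,fx=3.3,fy=3.3,interpolation=cv2.INTER_CUBIC))
cv2.imwrite('pics/w1s.png',cv2.resize(im[150:200,270:340],None,fx=10,fy=10,interpolation=cv2.INTER_CUBIC))
g=cv2.cvtColor(im,cv2.COLOR_BGR2GRAY)
# dark compartment outer edge -> frame-plane rim
n,l,s,c=cv2.connectedComponentsWithStats((g<75).astype(np.uint8)); k=l[80,255]; print(s[k])
cs,_=cv2.findContours((l==k).astype(np.uint8),cv2.RETR_EXTERNAL,cv2.CHAIN_APPROX_NONE)
c0=max(cs,key=cv2.contourArea); rect=cv2.minAreaRect(cast(i,c0[:,0],.085)[:,:2].astype(np.float32)*1000); print('rect mm',rect)
# seat
h=cv2.convexHull
m=((g>110)).astype(np.uint8); n,l,s,c=cv2.connectedComponentsWithStats(m); k=l[101,303]; print('seat',s[k],c[k],cast(i,c[k],.061))
cs,_=cv2.findContours((l==k).astype(np.uint8),cv2.RETR_EXTERNAL,cv2.CHAIN_APPROX_NONE)
e=cast(i,max(cs,key=len)[:,0],.061)[:,:2].astype(np.float32)*1000; print(cv2.minEnclosingCircle(e),cv2.fitEllipse(e))
```

```text
[  237    49   137   102 10183]
rect mm ((536.7338256835938, 140.4780731201172), (113.1938247680664, 155.38931274414062), 87.5152359008789)
seat [ 279   76   49   50 1900] [303.41736842 100.32157895] [[0.53734549 0.14189042 0.061     ]]
((537.1992797851562, 141.18521118164062), 30.157379150390625) ((537.310302734375, 141.35101318359375), (58.14805221557617, 58.92949295043945), 80.00493621826172)
```

View pics/w1c.png

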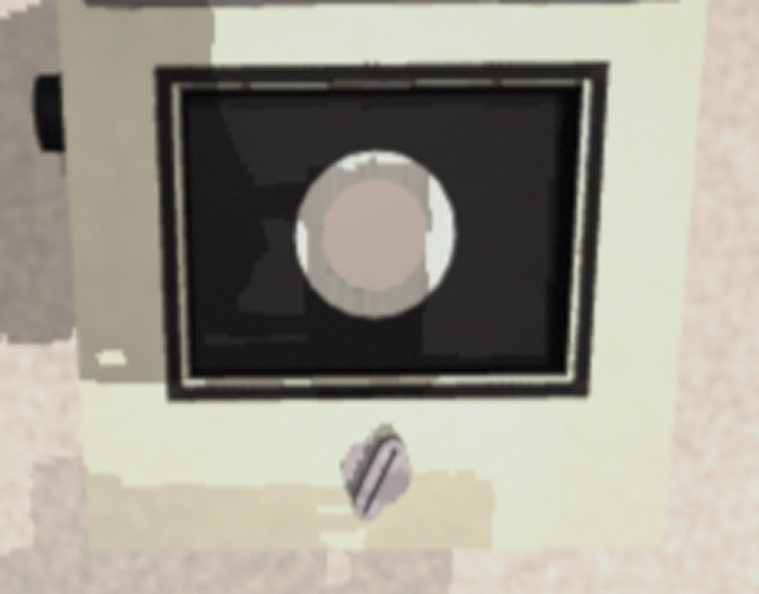

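View pics/w1s.png

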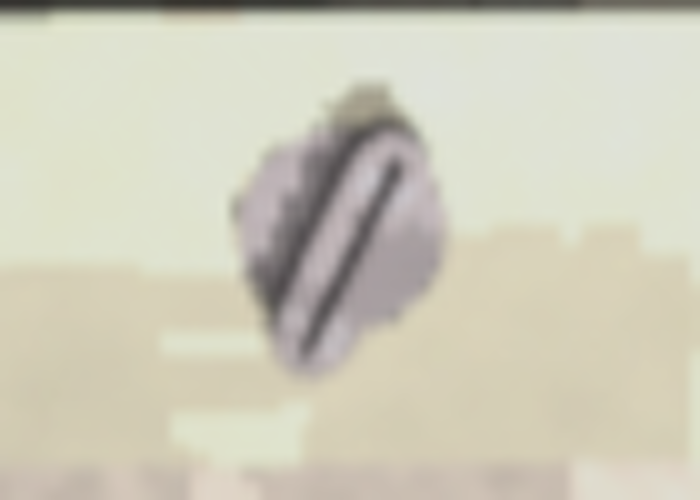

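Run:
```python
from h import *
i=np.load('w1.npy',allow_pickle=True)[0]
P=cast(i,[(310,166.5),(300.5,185),(305.2,175.2)],.1025); print(P); d=P[0]-P[1]; print(np.degrees(np.arctan2(d[1],d[0])))
go([.5888,-.2492,.12],-2.4)
```

```text
[[0.54015298 0.06632144 0.1025    ]
 [0.52811863 0.04437823 0.1025    ]
 [0.53413957 0.05610318 0.1025    ]]
61.258245906190005
t 1.7 tcp [0.5011 0.0666 0.38  ] F [-0.4  0.2 -0. ] w 0.0868
shift [ 4.11 12.43 10.42] turn [ 0.02 -0.   -0.07] dist mm 418.38292997257315
```

The wing heading is 61.3°, so the stud sits at about 64°. I'll do the stud first. That means gripping the wing across at heading -28.7° and turning it to -92.5°.

```bash
python3 -c "
from h import *
print(r.read_state()['joint_positions'])
go([.534,.0562,.094],-28.7)"
```

```text
[-0.78372931  0.00745642  0.57060596  1.51348621 -0.00239518  1.62209242
 -0.26149752]
t 1.7 tcp [0.5011 0.0666 0.38  ] F [-0.4  0.2 -0. ] w 0.0868
shift [ 1.33  0.33 11.44] turn [ 0.02 -0.01  5.19] dist mm 288.0721964543231
```

Request:
carry_out --commands '[[[0, 1.33, 0.33, 2, 0, 0, 2], [0, 1.33, 0.33, 4.5, 0, 0, 4], [0, 1.33, 0.33, 7, 0, 0, 5.19], [0, 1.33, 0.33, 9, 0, 0, 5.19], [0, 1.33, 0.33, 10.5, 0, 0, 5.19], [0, 1.33, 0.33, 11.44, 0, 0, 5.19], [0, 1.33, 0.33, 11.44, 0, 0, 5.19], [0, 1.33, 0.33, 11.44, 0, 0, 5.19]]]' --grip_force 15

```text
time: 2.7
ee_pos: [0.5343, 0.0571, 0.0949]
eef_rot: [0.969, -0.248, 0.001, 0.0]
ft_force: [0.3, 0.7, 0.7]
width: 0.0875
```

Run:
```python
from h import *
go([.534,.0562,.094],-28.7)
i=r.camera_info('wrist');im=r.camera('wrist'); cv2.imwrite('pics/w2.png',im)
print(proj(i,[[.534,.0562,.1025]]))
```

```text
t 2.7 tcp [0.5343 0.0571 0.0949] F [0.3 0.7 0.7] w 0.0875
shift [0.01 0.04 0.04] turn [ 0.01 -0.02  0.01] dist mm 1.3700732404995324
[[276.65517998 281.48331732]]
```

View pics/w2.png

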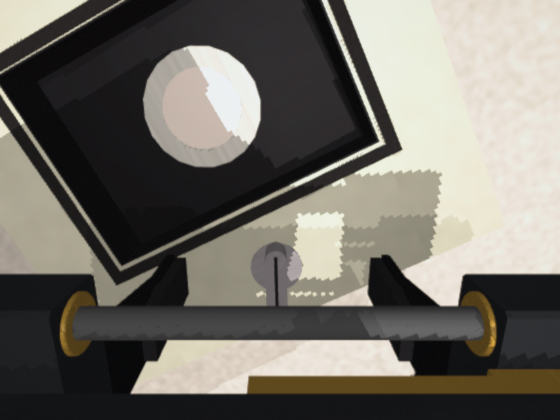

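The wing is centred between the jaws, and its slit is vertical in the picture at x≈276. I'll close and then turn.

Request:
carry_out --commands '[[[255, 0.01, 0.04, 0.04, 0, 0, 0], [255, 0.01, 0.04, 0.04, 0, 0, 0], [255, 0.01, 0.04, 0.04, 0, 0, 0], [255, 0.01, 0.04, 0.04, 0, 0, 0], [255, 0.01, 0.04, 0.04, 0, 0, 0], [255, 0.01, 0.04, 0.04, 0, 0, 0]]]' --grip_force 15

```text
time: 3.5
ee_pos: [0.5343, 0.056, 0.0942]
eef_rot: [0.969, -0.248, 0.001, 0.0]
ft_force: [0.9, 0.3, -0.9]
width: 0.035
```

Run:
```python
from h import *
go([.534,.0562,.094],-92.5)
im=cv2.imread('pics/w2.png');i=r.camera_info('wrist')
g=cv2.cvtColor(im,cv2.COLOR_BGR2GRAY)
n,l,s,c=cv2.connectedComponentsWithStats((g>100).astype(np.uint8)); k=l[106,202]; print(s[k])
cs,_=cv2.findContours((l==k).astype(np.uint8),cv2.RETR_EXTERNAL,cv2.CHAIN_APPROX_NONE)
e=cast(i,max(cs,key=len)[:,0],.061)[:,:2].astype(np.float32)*1000; print(cv2.fitEllipse(e))
```

```text
t 3.5 tcp [0.5343 0.056  0.0942] F [ 0.9  0.3 -0.9] w 0.035
shift [-0.01 -0.    0.01] turn [-1.000e-02 -2.000e-02  1.277e+01] dist mm 0.41687032048670375
[  143    45   118   122 11278]
((537.3653564453125, 139.97708129882812), (58.948543548583984, 59.140289306640625), 93.43313598632812)
```

Request:
carry_out --commands '[[[255, 0, 0, 0, 0, 0, 0], [255, 0, 0, 0, 0, 0, 0], [255, 0, 0, 0, 0, 0, 0], [255, 0, 0, 0, 0, 0, 0]]]'

```text
time: 4.0
ee_pos: [0.5333, 0.0567, 0.0941]
eef_rot: [0.969, -0.247, -0.0, 0.0]
ft_force: [-5.6, 1.4, 4.9]
width: 0.0097
```

Run:
```python
from h import *
go([.534,.0562,.094],-92.5)
```

```text
t 4.0 tcp [0.5333 0.0567 0.0941] F [-5.6  1.4  4.9] w 0.0097
shift [0.03 0.   0.  ] turn [1.000e-02 0.000e+00 1.277e+01] dist mm 0.8784520380228535
```

Request:
carry_out --commands '[[[255, 0, 0, 0, 0, 0, 1.6], [255, 0, 0, 0, 0, 0, 3.2], [255, 0, 0, 0, 0, 0, 4.8], [255, 0, 0, 0, 0, 0, 6.4], [255, 0, 0, 0, 0, 0, 8], [255, 0, 0, 0, 0, 0, 9.6], [255, 0, 0, 0, 0, 0, 11.2], [255, 0, 0, 0, 0, 0, 12.77], [255, 0, 0, 0, 0, 0, 12.77], [255, 0, 0, 0, 0, 0, 12.77]]]'

```text
time: 5.25
ee_pos: [0.5327, 0.0577, 0.0941]
eef_rot: [-0.693, 0.721, 0.001, -0.0]
ft_force: [-3.8, 3.4, 4.2]
width: 0.0095
```

Request:
carry_out --commands '[[[0, 0, 0, 0, 0, 0, 0], [0, 0, 0, 0, 0, 0, 0], [0, 0, 0, 0, 0, 0, 0], [0, 0, 0, -2, 0, 0, 0], [0, 0, 0, -4, 0, 0, 0], [0, 0, 0, -6, 0, 0, 0]]]'

```text
time: 6.0
ee_pos: [0.5329, 0.0571, 0.2457]
eef_rot: [-0.693, 0.721, 0.001, -0.0]
ft_force: [1.0, 0.4, -0.2]
width: 0.062
```

Run:
```python
from h import *
go([.589,-.2492,.12],-2.5)
i=r.camera_info('wrist');im=r.camera('wrist'); cv2.imwrite('pics/w3.png',im); np.save('w3.npy',[i],allow_pickle=True)
```

```text
t 6.0 tcp [0.5329 0.0571 0.2457] F [ 1.   0.4 -0.2] w 0.062
shift [12.16 -2.74  5.01] turn [ 1.000e-02  2.000e-02 -1.796e+01] dist mm 335.8346609950966
```

View pics/w3.png

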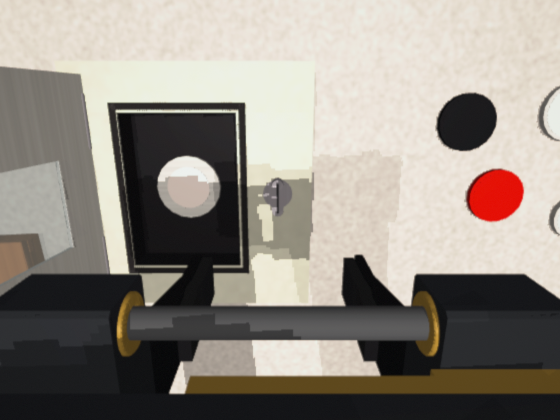

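The wing's slit is now vertical in the image at (278,195), parallel to the compartment's long edge. Next I'll refine the seat position and yaw, then go for the diffuser.

Run:
```python
from h import *
i=np.load('w3.npy',allow_pickle=True)[0]; im=cv2.imread('pics/w3.png')
g=cv2.cvtColor(im,cv2.COLOR_BGR2GRAY)
n,l,s,c=cv2.connectedComponentsWithStats((g>100).astype(np.uint8)); k=l[186,188]; print(s[k])
cs,_=cv2.findContours((l==k).astype(np.uint8),cv2.RETR_EXTERNAL,cv2.CHAIN_APPROX_NONE)
e=cast(i,max(cs,key=len)[:,0],.061)[:,:2].astype(np.float32)*1000; print(cv2.fitEllipse(e))
n,l,s,c=cv2.connectedComponentsWithStats((g<75).astype(np.uint8)); k=l[150,125]; print(s[k])
cs,_=cv2.findContours((l==k).astype(np.uint8),cv2.RETR_EXTERNAL,cv2.CHAIN_APPROX_NONE)
c0=max(cs,key=cv2.contourArea); print(cv2.minAreaRect(cast(i,c0[:,0],.085)[:,:2].astype(np.float32)*1000))
```

```text
[ 157  156   63   62 3029]
((537.2935791015625, 141.17715454101562), (58.83414077758789, 59.43276596069336), 72.15190124511719)
[    0   103   560   317 79449]
((445.0413818359375, 57.79998779296875), (612.0247192382812, 331.7264404296875), 87.73778533935547)
```

```bash
python3 -c "
from h import *
go([.53,-.262,.24],-2.5)"
```

```text
t 6.05 tcp [0.5355 0.0571 0.252 ] F [ 1.8 -0.5  5.3] w 0.0656
shift [12.76 -0.3   0.43] turn [-8.000e-02 -1.000e-02 -1.797e+01] dist mm 319.34907183412474
```

Request:
carry_out --commands '[[[0, 2, 0, 0.4, 0, 0, -2.1], [0, 4, 0, 0.4, 0, 0, -4.2], [0, 6, 0, 0.4, 0, 0, -6.3], [0, 8, -0.1, 0.4, 0, 0, -8.4], [0, 10, -0.1, 0.4, 0, 0, -10.5], [0, 12, -0.2, 0.4, 0, 0, -12.6], [0, 12.76, -0.3, 0.4, 0, 0, -14.7], [0, 12.76, -0.3, 0.4, 0, 0, -16.8], [0, 12.76, -0.3, 0.4, 0, 0, -18], [0, 12.76, -0.3, 0.4, 0, 0, -18], [0, 12.76, -0.3, 0.4, 0, 0, -18]]]'

```text
time: 7.42
ee_pos: [0.53, -0.262, 0.2407]
eef_rot: [1.0, -0.022, 0.003, -0.002]
ft_force: [0.1, -0.7, 0.6]
width: 0.0866
```

Run:
```python
from h import *
go([.53,-.262,.24],-2.5)
i=r.camera_info('wrist');im=r.camera('wrist'); cv2.imwrite('pics/w4.png',im); np.save('w4.npy',[i],allow_pickle=True)
print(proj(i,[[.5888,-.2492,.008],[.4726,-.2751,.008]]))
```

```text
t 7.42 tcp [ 0.53   -0.262   0.2407] F [ 0.1 -0.7  0.6] w 0.0866
shift [ 0.   -0.    0.03] turn [-0.04 -0.06 -0.01] dist mm 0.7106223007776823
[[331.0177204  163.32415962]
 [224.53792598 191.82440394]]
```

View pics/w4.png

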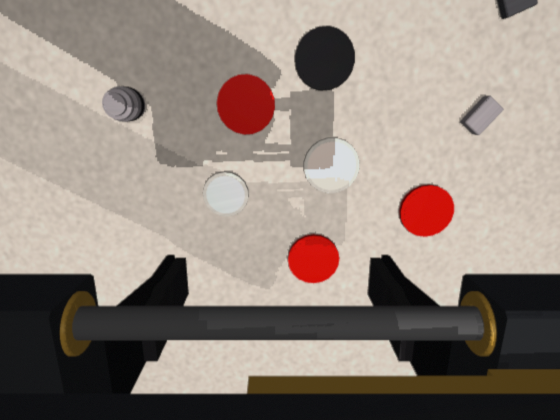

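The diffuser is at (331,164) and the filter at (226,192), both within about 1 px of the prediction.

Run:
```python
from h import *
i=np.load('w4.npy',allow_pickle=True)[0]; im=cv2.imread('pics/w4.png')
b=cv2.GaussianBlur(im,(3,3),0).astype(int)
m=((b[...,2]-b[...,0])<10)&(b.min(2)>110)
vis=im.copy()
for n,(x,y) in dict(diff=(340,175),filt=(226,192)).items():
    w=np.zeros(m.shape,np.uint8); cv2.circle(w,(x,y),45,1,-1)
    q=(m&(w>0)).astype(np.uint8); q=cv2.morphologyEx(q,cv2.MORPH_OPEN,np.ones((3,3)))
    nn,l,s,c=cv2.connectedComponentsWithStats(q); k=l[y,x]
    cs,_=cv2.findContours((l==k).astype(np.uint8),cv2.RETR_EXTERNAL,cv2.CHAIN_APPROX_NONE)
    hull=cv2.convexHull(max(cs,key=len)); vis[l==k]=(255,0,0)
    e=cast(i,hull[:,0],.008)[:,:2].astype(np.float32)*1000
    print(n,s[k],cv2.minEnclosingCircle(e),cv2.fitEllipse(cast(i,max(cs,key=len)[:,0],.008)[:,:2].astype(np.float32)*1000))
cv2.imwrite('pics/w4m.png',vis[100:260,150:420].repeat(2,0).repeat(2,1))
go([.5888,-.2492,.0],-2.5)
```

```text
diff [ 305  139   53   42 1118] ((588.6079711914062, -251.22938537597656), 28.792400360107422) ((591.5099487304688, -248.41717529296875), (41.936893463134766, 57.40430450439453), 89.90325927734375)
filt [ 206  174   39   39 1171] ((473.12750244140625, -276.0378723144531), 23.05254554748535) ((473.19244384765625, -277.5682678222656), (40.863765716552734, 43.04768371582031), 147.6614990234375)
t 7.47 tcp [ 0.53   -0.2619  0.2407] F [ 0.1 -0.1 -0.1] w 0.0869
shift [ 2.28 -0.58  9.64] turn [-0.04 -0.06 -0.  ] dist mm 248.13312567459053
```

View pics/w4m.png

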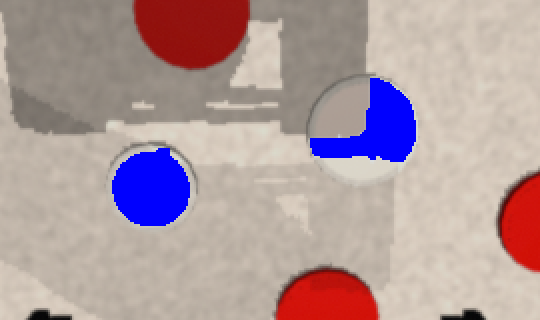

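Run:
```python
from h import *
i=np.load('w4.npy',allow_pickle=True)[0]
print(cast(i,[(330.5,164.3),(226.2,192.5)],.008))
go([.5888,-.2501,.003],-2.5)
```

```text
[[ 0.58824307 -0.25022204  0.008     ]
 [ 0.47434532 -0.27593776  0.008     ]]
t 7.47 tcp [ 0.53   -0.2619  0.2407] F [ 0.1 -0.1 -0.1] w 0.0869
shift [ 2.28 -0.54  9.52] turn [-0.04 -0.06 -0.  ] dist mm 245.17861911379174
```

Request:
carry_out --commands '[[[0, 1.5, -0.3, 2, 0, 0, 0], [0, 2.28, -0.54, 4.2, 0, -0.05, 0], [0, 2.28, -0.54, 6.4, 0, -0.05, 0], [0, 2.28, -0.54, 8, 0, -0.05, 0], [0, 2.28, -0.54, 9, 0, -0.05, 0], [0, 2.28, -0.54, 9.5, 0, -0.05, 0], [0, 2.28, -0.54, 9.5, 0, -0.05, 0], [0, 2.28, -0.54, 9.5, 0, -0.05, 0]]]'

```text
time: 8.48
ee_pos: [0.5896, -0.2505, 0.0049]
eef_rot: [1.0, -0.022, 0.001, -0.002]
ft_force: [-0.6, -0.4, 0.2]
width: 0.0868
```

Run:
```python
from h import *
go([.5888,-.2501,.003],-2.5)
i=r.camera_info('wrist');im=r.camera('wrist'); cv2.imwrite('pics/w5.png',im)
print(proj(i,[[.5888,-.2501,.008],[.5888,-.2201,.008]]))
```

```text
t 8.47 tcp [ 0.5896 -0.2505  0.0049] F [-0.6 -0.4  0.2] w 0.0868
shift [-0.03 -0.01  0.08] turn [-0.04 -0.03 -0.01] dist mm 2.1224506188773025
[[275.84570443 274.32939377]
 [272.77750886 213.57561271]]
```

View pics/w5.png

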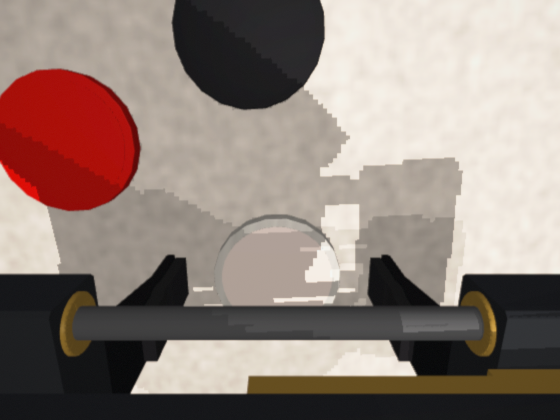

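Run:
```python
from h import *
im=cv2.imread('pics/w5.png')
cv2.imwrite('pics/w5c.png',cv2.resize(im[200:310,200:355],None,fx=5,fy=5,interpolation=cv2.INTER_CUBIC))
```

```text
(no output)
```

View pics/w5c.png

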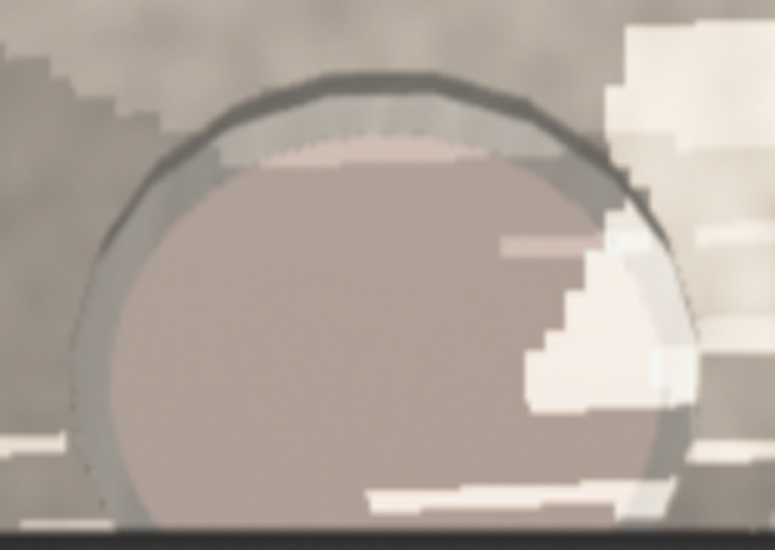

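Request:
carry_out --commands '[[[0, -0.03, 0.05, 0.08, -0.04, -0.03, 0], [255, -0.03, 0.05, 0.08, -0.04, -0.03, 0], [255, -0.03, 0.05, 0.08, -0.04, -0.03, 0], [255, -0.03, 0.05, 0.08, -0.04, -0.03, 0], [255, -0.03, 0.05, 0.08, -0.04, -0.03, 0], [255, -0.03, 0.05, 0.08, -0.04, -0.03, 0], [255, -0.03, 0.05, 0.08, -0.04, -0.03, 0], [255, -0.03, 0.05, 0.08, -0.04, -0.03, 0]]]' --grip_force 12

```text
time: 9.52
ee_pos: [0.5889, -0.2516, 0.0029]
eef_rot: [1.0, -0.022, 0.0, 0.0]
ft_force: [-0.5, 0.6, 0.8]
width: 0.0592
```

Run:
```python
from h import *
go([.5888,-.2518,.12],-2.5)
```

```text
t 9.53 tcp [ 0.5889 -0.2516  0.0029] F [-0.5  0.6  0.8] w 0.0592
shift [-0.    0.01 -4.68] turn [ 0.   -0.   -0.01] dist mm 117.05053380593988
```

Request:
carry_out --commands '[[[255, 0, 0, 0, 0, 0, 0], [255, 0, 0, -1, 0, 0, 0], [255, 0, 0, -3, 0, 0, 0], [255, 0, 0, -5, 0, 0, 0], [255, 0, 0, -7, 0, 0, 0], [255, 0, 0, -7, 0, 0, 0]]]'

```text
time: 10.28
ee_pos: [0.5905, -0.2528, 0.1821]
eef_rot: [1.0, -0.022, 0.003, 0.001]
ft_force: [-1.1, -0.2, -0.8]
width: 0.0596
```

Run:
```python
from h import *
go([.5372,.1412,.15],-2.5)
i=r.camera_info('wrist');im=r.camera('wrist'); cv2.imwrite('pics/w6.png',cv2.resize(im[170:320,170:390],None,fx=3.5,fy=3.5))
s=r.read_state(); R0=R.from_quat(s['eef_rot'])
print(proj(i,s['ee_pos']+R0.apply([[0,0,-.005],[0,-.03,-.005],[0,-.03,.003],[.03,0,-.005],[-.03,0,-.005]])))
```

```text
t 10.28 tcp [ 0.5905 -0.2528  0.1821] F [-1.1 -0.2 -0.8] w 0.0596
shift [ -2.84 -15.65   1.24] turn [ 0.02 -0.08 -0.01] dist mm 398.8392751172608
[[275.44419304 272.64429046]
 [275.29367156 212.04965657]
 [275.33970269 207.15204251]
 [338.69339378 272.51977437]
 [212.12835375 272.76893774]]
```

View pics/w6.png

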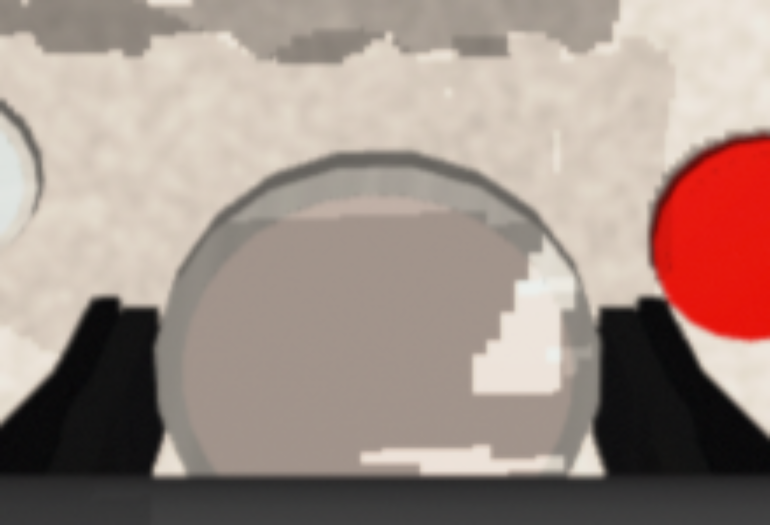

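Run:
```python
from h import *
i=r.camera_info('wrist')
s=r.read_state(); R0=R.from_quat(s['eef_rot'])
for w in (-.03,.03): print(proj(i,s['ee_pos']+R0.apply([[w,-.0095,0],[w,-.0095,-.019],[w,0,0],[w,-.0125,0]])).round(1))
```

```text
[[214.2 253.7]
 [206.9 271.3]
 [215.2 272. ]
 [213.9 247.8]]
[[341.  253.7]
 [348.3 271.3]
 [340.  272. ]
 [341.3 247.8]]
```

The fingertips show the same ~5 px near-range offset as the disc, so the disc is centred in the hand. I'll carry it over the seat.

Request:
carry_out --commands '[[[255, -0.4, -2, 0.2, 0, 0, 0], [255, -0.8, -4, 0.4, 0, 0, 0], [255, -1.2, -6, 0.6, 0, 0, 0], [255, -1.6, -8, 0.8, 0, 0, 0], [255, -2, -10, 1, 0, 0, 0], [255, -2.4, -12, 1.2, 0, 0, 0], [255, -2.84, -13.5, 1.2, 0, 0, 0], [255, -2.84, -15, 1.2, 0, 0, 0], [255, -2.84, -15.65, 1.2, 0, -0.08, 0], [255, -2.84, -15.65, 1.2, 0, -0.08, 0], [255, -2.84, -15.65, 1.2, 0, -0.08, 0]]]'

```text
time: 11.7
ee_pos: [0.536, 0.14, 0.1486]
eef_rot: [1.0, -0.023, -0.002, 0.001]
ft_force: [-0.1, 0.1, -0.9]
width: 0.0594
```

Run:
```python
from h import *
go([.5371,.1415,.0645],-2.5)
im=r.camera('side'); cv2.imwrite('pics/s7.png',cv2.resize(im[20:270,160:360],None,fx=3,fy=3)[:600])
cv2.imwrite('pics/w7.png',r.camera('wrist'))
```

```text
t 11.7 tcp [0.536  0.14   0.1486] F [-0.1  0.1 -0.9] w 0.0594
shift [ 0.05 -0.07  3.36] turn [ 0.02  0.05 -0.03] dist mm 84.14782414123798
```

View pics/s7.png

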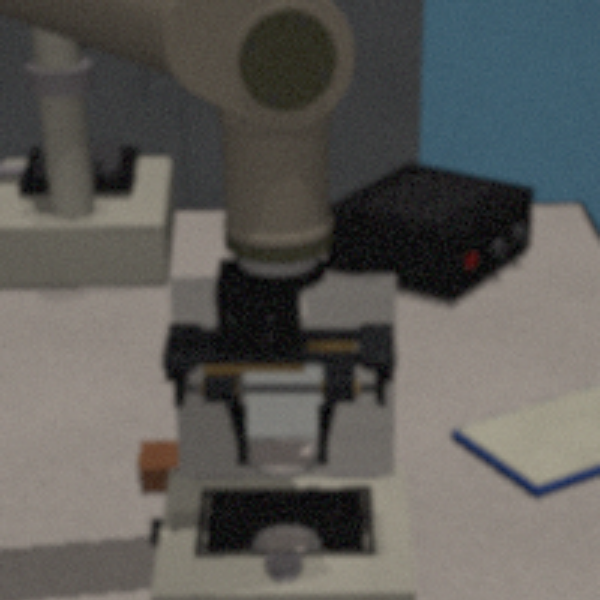

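View pics/w7.png

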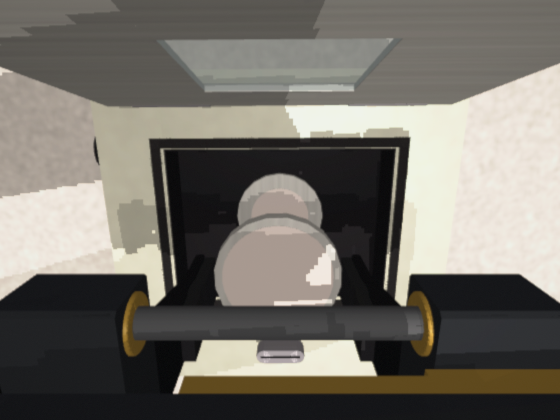

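Request:
carry_out --commands '[[[255, 0.05, -0.07, 0.8, 0.02, 0.05, 0], [255, 0.05, -0.07, 1.6, 0.02, 0.05, 0], [255, 0.05, -0.07, 2.3, 0.02, 0.05, 0], [255, 0.05, -0.07, 2.8, 0.02, 0.05, 0], [255, 0.05, -0.07, 3.15, 0.02, 0.05, 0], [255, 0.05, -0.07, 3.26, 0.02, 0.05, 0], [255, 0.05, -0.07, 3.26, 0.02, 0.05, 0], [255, 0.05, -0.07, 3.26, 0.02, 0.05, 0]]]'

```text
time: 12.8
ee_pos: [0.5374, 0.142, 0.0679]
eef_rot: [1.0, -0.023, 0.001, -0.001]
ft_force: [-0.2, 0.5, -1.2]
width: 0.059
```

Run:
```python
from h import *
go([.5371,.1415,.0639],-2.5)
```

```text
t 12.8 tcp [0.5374 0.142  0.0679] F [-0.2  0.5 -1.2] w 0.059
shift [-0.01  0.02  0.16] turn [-0.01 -0.01 -0.03] dist mm 4.01566938817603
```

Request:
carry_out --commands '[[[255, 0, 0.02, 0.06, 0, 0, 0], [255, 0, 0.02, 0.11, 0, 0, 0], [255, 0, 0.02, 0.15, 0, 0, 0], [255, 0, 0.02, 0.17, 0, 0, 0], [255, 0, 0.02, 0.17, 0, 0, 0], [255, 0, 0.02, 0.17, 0, 0, 0]]]'

```text
time: 13.55
ee_pos: [0.5374, 0.1415, 0.0638]
eef_rot: [1.0, -0.023, 0.001, -0.001]
ft_force: [-2.6, -0.4, 4.6]
width: 0.0592
```

Contact at z 0.0638 with about 5 N. I'll release and lift.

Request:
carry_out --commands '[[[40, 0, 0, 0, 0, 0, 0], [40, 0, 0, 0, 0, 0, 0], [40, 0, 0, 0, 0, 0, 0], [40, 0, 0, -0.5, 0, 0, 0], [0, 0, 0, -2, 0, 0, 0], [0, 0, 0, -4, 0, 0, 0], [0, 0, 0, -6, 0, 0, 0], [0, 0, 0, -6, 0, 0, 0]]]'

```text
time: 14.55
ee_pos: [0.5394, 0.1415, 0.2185]
eef_rot: [1.0, -0.024, 0.004, -0.003]
ft_force: [-0.2, -0.5, -0.6]
width: 0.0867
```

Run:
```python
from h import *
go([.473,-.275,.15],-2.5)
i=r.camera_info('wrist');im=r.camera('wrist'); cv2.imwrite('pics/w8.png',im); np.save('w8.npy',[i],allow_pickle=True)
t=r.camera('top'); cv2.imwrite('pics/t8.png',cv2.resize(t[160:290,150:300],None,fx=5,fy=5,interpolation=cv2.INTER_CUBIC)[:600])
```

```text
t 14.55 tcp [0.5394 0.1415 0.2185] F [-0.2 -0.5 -0.6] w 0.0867
shift [-1.89 16.78  2.64] turn [-0.06 -0.09 -0.04] dist mm 427.32085624306706
```

View pics/w8.png

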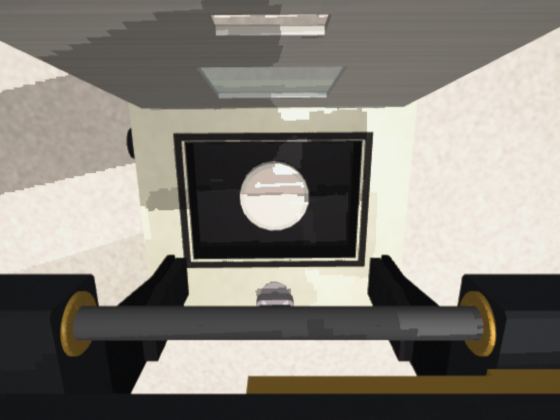

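Run:
```python
from h import *
i=np.load('w8.npy',allow_pickle=True)[0]; im=cv2.imread('pics/w8.png')
g=cv2.cvtColor(im,cv2.COLOR_BGR2GRAY)
n,l,s,c=cv2.connectedComponentsWithStats((g>100).astype(np.uint8)); k=l[210,275]; print(s[k])
cs,_=cv2.findContours((l==k).astype(np.uint8),cv2.RETR_EXTERNAL,cv2.CHAIN_APPROX_NONE)
print('disc',cv2.fitEllipse(cast(i,max(cs,key=len)[:,0],.069)[:,:2].astype(np.float32)*1000))
w=np.zeros_like(g); w[125:270,160:390]=1
m=((g<75)&(w>0)).astype(np.uint8); m[:,:][268:]=0
m[255:, :188]=0; m[255:,368:]=0
n,l,s,c=cv2.connectedComponentsWithStats(m); k=l[140,250]; print(s[k])
ys,xs=np.nonzero(l==k)
P=cast(i,np.c_[xs,ys],.085)[:,:2].astype(np.float32)*1000; print(cv2.minAreaRect(P))
cv2.imwrite('pics/w8c.png',cv2.resize(im[120:275,165:385],None,fx=3.6,fy=3.6))
```

```text
[ 240  161   69   70 3727]
disc ((537.2509765625, 141.35369873046875), (58.933815002441406, 60.4547004699707), 2.6930670738220215)
[  174   132   198   136 19623]
((536.8736572265625, 140.32308959960938), (113.62252807617188, 155.53297424316406), 87.8268051147461)
```

View pics/w8c.png

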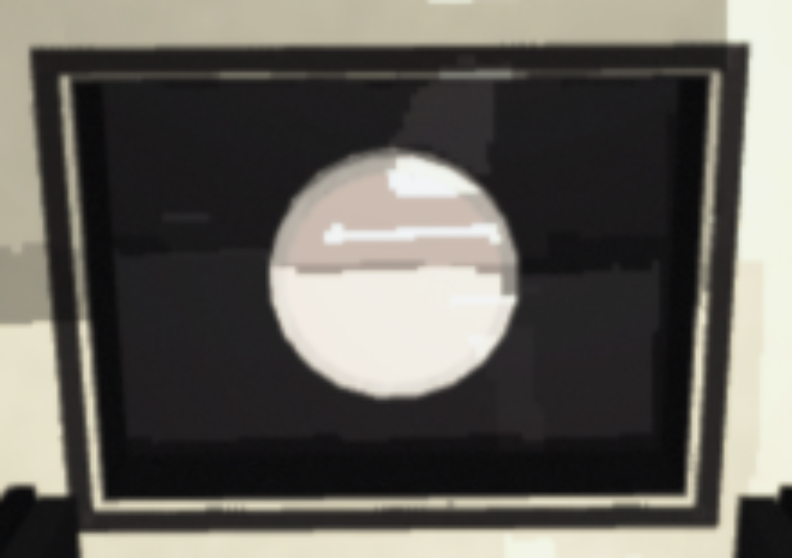

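The diffuser now sits at (0.5373,0.1414) against the seat at (0.5373,0.1412), so it is centred. Now the filter.

```bash
python3 -c "
from h import *
go([.474,-.2757,.12],-2.5)"
```

```text
t 14.65 tcp [0.5373 0.1413 0.2144] F [ 0.9  0.5 -0.9] w 0.0871
shift [-1.76 16.79  3.74] turn [-0.03 -0.02 -0.03] dist mm 432.25266688140744
```

Request:
carry_out --commands '[[[0, -0.2, 2, 0, 0, 0, 0], [0, -0.4, 4, 0, 0, 0, 0], [0, -0.6, 6.3, 0, 0, 0, 0], [0, -0.9, 8.6, 0.5, 0, 0, 0], [0, -1.1, 10.8, 1, 0, 0, 0], [0, -1.4, 13, 2, 0, 0, 0], [0, -1.7, 15, 3, 0, 0, 0], [0, -1.76, 16.3, 3.7, 0, 0, 0], [0, -1.76, 16.79, 3.74, 0, 0, 0], [0, -1.76, 16.79, 3.74, 0, 0, 0], [0, -1.76, 16.79, 3.74, 0, 0, 0]]]'

```text
time: 16.02
ee_pos: [0.4748, -0.2743, 0.1202]
eef_rot: [1.0, -0.022, 0.001, -0.001]
ft_force: [0.2, 1.0, 0.2]
width: 0.087
```

Run:
```python
from h import *
go([.474,-.2757,.003],-2.5)
i=r.camera_info('wrist');im=r.camera('wrist'); cv2.imwrite('pics/w9.png',im)
print(proj(i,[[.474,-.2757,.008],[.474,-.2507,.008],[.474,-.3007,.008],[.449,-.2757,.008],[.499,-.2757,.008]]).round(1))
```

```text
t 16.02 tcp [ 0.4748 -0.2743  0.1202] F [0.2 1.  0.2] w 0.087
shift [-0.04  0.07  4.69] turn [-0.03 -0.03 -0.01] dist mm 117.20891816232104
[[276.4 209.8]
 [274.8 177.8]
 [277.8 240.2]
 [244.  211.2]
 [308.8 208.4]]
```

View pics/w9.png

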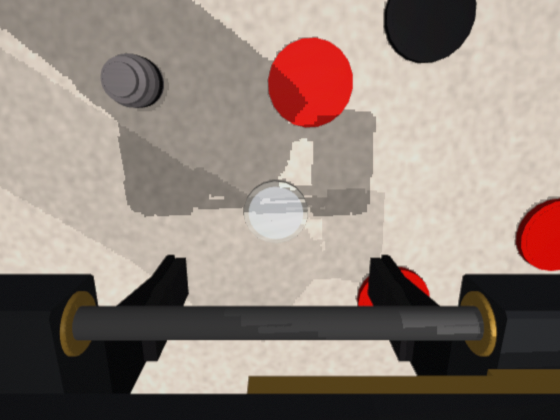

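Run:
```python
from h import *
i=np.load('w4.npy',allow_pickle=True)[0]
print(cast(i,[(313.5,259),(288.5,259),(339,259)],.008).round(4)); print(cast(r.camera_info('top'),(439.5,214.5),.008).round(4))
```

```text
[[ 0.5682 -0.3591  0.008 ]
 [ 0.5394 -0.3577  0.008 ]
 [ 0.5976 -0.3605  0.008 ]]
[[ 0.5661 -0.3577  0.008 ]]
```

The filter, spanning (244–307, 180–240), matches the prediction, and the red disc near the right finger is clear of it. I'll descend and grip.

Request:
carry_out --commands '[[[0, -0.04, 0.07, 2, 0, 0, 0], [0, -0.04, 0.07, 3.5, 0, 0, 0], [0, -0.04, 0.07, 4.3, 0, 0, 0], [0, -0.04, 0.07, 4.65, 0, 0, 0], [0, -0.04, 0.07, 4.69, 0, 0, 0], [0, -0.04, 0.07, 4.69, 0, 0, 0], [255, -0.04, 0.07, 4.69, 0, 0, 0], [255, -0.04, 0.07, 4.69, 0, 0, 0], [255, -0.04, 0.07, 4.69, 0, 0, 0], [255, -0.04, 0.07, 4.69, 0, 0, 0], [255, -0.04, 0.07, 4.69, 0, 0, 0], [255, -0.04, 0.07, 4.69, 0, 0, 0]]]' --grip_force 12

```text
time: 17.58
ee_pos: [0.4741, -0.2756, 0.003]
eef_rot: [1.0, -0.022, 0.001, -0.001]
ft_force: [0.4, -0.4, 1.0]
width: 0.049
```

Request:
carry_out --commands '[[[255, 0, 0, 0, 0, 0, 0], [255, 0, 0, 0, 0, 0, 0]]]'

```text
time: 17.82
ee_pos: [0.4741, -0.2756, 0.003]
eef_rot: [1.0, -0.022, 0.001, -0.001]
ft_force: [-0.1, -0.4, 1.3]
width: 0.0491
```

Run:
```python
from h import *
go([.5371,.1415,.15],-2.5)
```

```text
t 17.82 tcp [ 0.4741 -0.2756  0.003 ] F [-0.1 -0.4  1.3] w 0.0491
shift [  1.79 -16.8   -5.83] turn [-0.03 -0.03 -0.01] dist mm 446.70968828837204
```

Request:
carry_out --commands '[[[255, 0, 0, -1, 0, 0, 0], [255, 0, 0, -3, 0, 0, 0], [255, 0, 0, -5, 0, 0, 0], [255, 0, -1, -6.5, 0, 0, 0], [255, 0.3, -3, -7, 0, 0, 0], [255, 0.5, -5, -7, 0, 0, 0], [255, 0.7, -7, -7, 0, 0, 0], [255, 0.9, -9, -7, 0, 0, 0], [255, 1.2, -11, -7, 0, 0, 0], [255, 1.4, -13, -6.5, 0, 0, 0], [255, 1.6, -14.5, -6, 0, 0, 0], [255, 1.7, -16, -5.83, 0, 0, 0]]]'

```text
time: 19.32
ee_pos: [0.5336, 0.1229, 0.1492]
eef_rot: [1.0, -0.022, 0.001, -0.001]
ft_force: [0.5, -0.3, -0.1]
width: 0.0493
```

Run:
```python
from h import *
go([.5372,.1415,.15],-2.5)
```

```text
t 19.32 tcp [0.5336 0.1229 0.1492] F [ 0.5 -0.3 -0.1] w 0.0493
shift [ 0.11 -0.75 -0.03] turn [-0.03 -0.02 -0.01] dist mm 18.957077941833454
```

Request:
carry_out --commands '[[[255, 0.11, -0.75, 0, 0, 0, 0], [255, 0.11, -0.75, 0, 0, 0, 0], [255, 0.11, -0.75, 0.7, 0, 0, 0], [255, 0.11, -0.75, 1.4, 0, 0, 0], [255, 0.11, -0.75, 2, 0, 0, 0], [255, 0.11, -0.75, 2.5, 0, 0, 0], [255, 0.11, -0.75, 2.8, 0, 0, 0], [255, 0.11, -0.75, 2.9, 0, 0, 0], [255, 0.11, -0.75, 2.9, 0, 0, 0]]]'

```text
time: 20.45
ee_pos: [0.5375, 0.1417, 0.0769]
eef_rot: [1.0, -0.022, 0.001, -0.001]
ft_force: [-0.2, -0.3, -0.7]
width: 0.049
```

Run:
```python
from h import *
go([.5372,.1415,.072],-2.5)
i=r.camera_info('wrist');im=r.camera('wrist'); cv2.imwrite('pics/w10.png',cv2.resize(im[120:320,140:420],None,fx=2.8,fy=2.8))
```

```text
t 20.45 tcp [0.5375 0.1417 0.0769] F [-0.2 -0.3 -0.7] w 0.049
shift [-0.01  0.01  0.19] turn [-0.03 -0.02 -0.01] dist mm 4.869135037899486
```

View pics/w10.png

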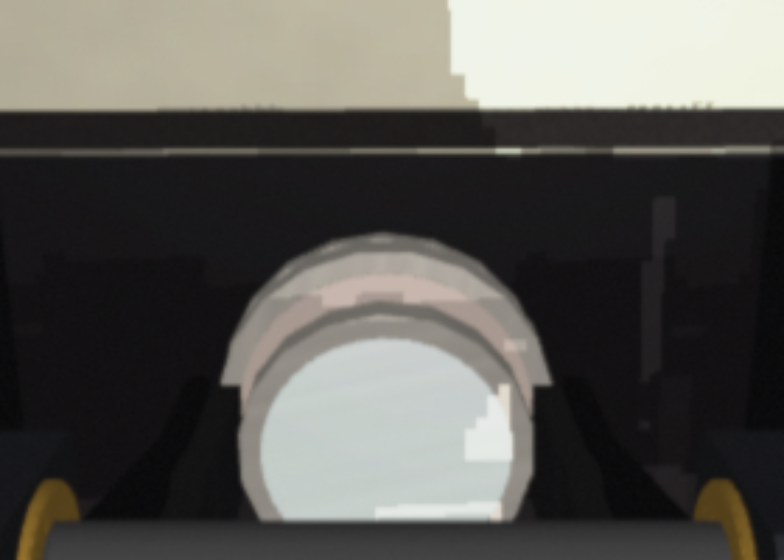

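The filter is centred above the diffuser. I'll lower it the last 5 mm gently and release.

Request:
carry_out --commands '[[[255, 0, 0, 0.08, 0, 0, 0], [255, 0, 0, 0.14, 0, 0, 0], [255, 0, 0, 0.18, 0, 0, 0], [255, 0, 0, 0.2, 0, 0, 0], [255, 0, 0, 0.2, 0, 0, 0], [255, 0, 0, 0.2, 0, 0, 0]]]'

```text
time: 21.25
ee_pos: [0.5376, 0.1418, 0.0721]
eef_rot: [1.0, -0.022, 0.001, -0.001]
ft_force: [0.2, 0.5, -0.1]
width: 0.0492
```

Request:
carry_out --commands '[[[255, 0, 0, 0.03, 0, 0, 0], [255, 0, 0, 0.05, 0, 0, 0], [255, 0, 0, 0.05, 0, 0, 0]]]'

```text
time: 21.62
ee_pos: [0.5377, 0.1418, 0.0718]
eef_rot: [1.0, -0.022, 0.001, -0.002]
ft_force: [-4.4, -1.0, 13.5]
width: 0.0492
```

Request:
carry_out --commands '[[[255, 0, 0, -0.01, 0, 0, 0], [70, 0, 0, -0.01, 0, 0, 0], [70, 0, 0, -0.01, 0, 0, 0], [70, 0, 0, -0.01, 0, 0, 0], [70, 0, 0, -0.5, 0, 0, 0], [0, 0, 0, -2, 0, 0, 0], [0, 0, 0, -4, 0, 0, 0], [0, 0, 0, -6, 0, 0, 0], [0, 0, 0, -6, 0, 0, 0], [0, 0, 0, -6, 0, 0, 0]]]'

```text
time: 22.88
ee_pos: [0.5371, 0.1413, 0.2218]
eef_rot: [1.0, -0.022, 0.001, -0.002]
ft_force: [-0.4, -0.5, -0.9]
width: 0.0869
```

Run:
```python
from h import *
go([.5371,.1415,.22],-2.5)
i=r.camera_info('wrist');im=r.camera('wrist'); cv2.imwrite('pics/w11.png',im); np.save('w11.npy',[i],allow_pickle=True)
cv2.imwrite('pics/w11c.png',cv2.resize(im[120:310,165:385],None,fx=3.1,fy=3.1,interpolation=cv2.INTER_CUBIC))
```

```text
t 22.88 tcp [0.5371 0.1413 0.2218] F [-0.4 -0.5 -0.9] w 0.0869
shift [-0.   -0.01  0.07] turn [-0.04 -0.02 -0.01] dist mm 1.765853783493533
```

View pics/w11c.png

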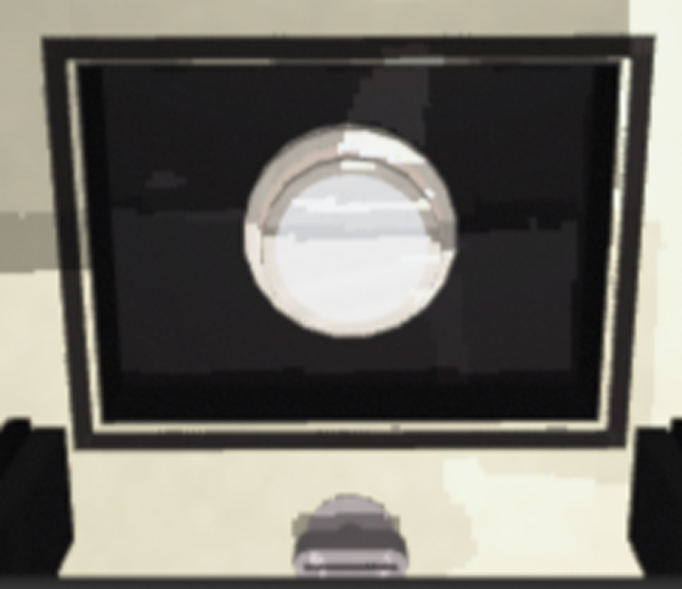

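Run:
```python
from h import *
i=np.load('w11.npy',allow_pickle=True)[0]
C=np.array([.5373,.1412])
for nm,rr,z in (('diff',.03,.069),('filt_top',.025,.077),('filt_bot',.025,.069)):
    p=proj(i,[[C[0]+dx*rr,C[1]+dy*rr,z] for dx,dy in((0,1),(0,-1),(-1,0),(1,0))]); print(nm,((p-[165,120])*3.1).round(0).tolist())
cv2.imwrite('pics/w11d.png',cv2.resize(cv2.imread('pics/w11.png')[155:235,238:318],None,fx=7,fy=7,interpolation=cv2.INTER_CUBIC))
```

```text
diff [[344.0, 128.0], [353.0, 335.0], [243.0, 239.0], [455.0, 229.0]]
filt_top [[345.0, 151.0], [353.0, 327.0], [258.0, 245.0], [440.0, 237.0]]
filt_bot [[345.0, 146.0], [353.0, 318.0], [260.0, 238.0], [438.0, 230.0]]
```

View pics/w11d.png

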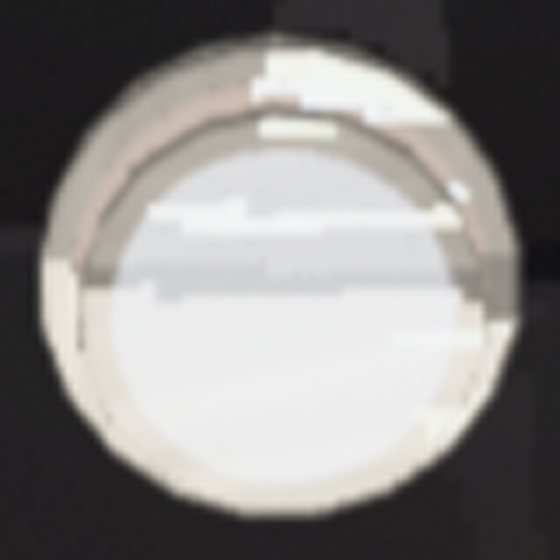

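The filter is about 2 mm off centre toward -y, well within tolerance. Next is the cover: I'll raise, close the fingers, and go behind it.

Request:
carry_out --commands '[[[255, 0, 0, -2, 0, 0, 0], [255, 0, 0, -4, 0, 0, 0], [255, 0, 0, -6, 0, 0, 0], [255, 0, -0.5, -6.4, 0, 0, 0], [255, 0, -2, -6.4, 0, 0, 0], [255, 0, -4, -6.4, 0, 0, 0], [255, 0, -5.6, -6.4, 0, 0, 0], [255, 0, -5.6, -6.4, 0, 0, 0], [255, 0, -5.6, -5, 0, 0, 0], [255, 0, -5.6, -4, 0, 0, 0], [255, 0, -5.6, -4, 0, 0, 0]]]' --grip_force 30

```text
time: 24.3
ee_pos: [0.5418, 0.2799, 0.3188]
eef_rot: [1.0, -0.023, -0.002, 0.0]
ft_force: [-0.4, 0.3, -0.0]
width: 0.0006
```

```bash
cat >> h.py <<'E'
O=np.array([.5369,.1312]); RB=np.array([[np.cos(-.0436),-np.sin(-.0436)],[np.sin(-.0436),np.cos(-.0436)]])
def tobase(p): return RB.T@(np.array(p[:2])-O)
def toworld(b): return np.r_[O+RB@np.array(b[:2]),b[2]]
E
python3 - <<'E'
from h import *
print(tobase(r.read_state()['ee_pos']).round(4))
go(toworld([0,.15,.225]),-2.5)
im=r.camera('side'); cv2.imwrite('pics/s12.png',cv2.resize(im[0:250,150:370],None,fx=2.4,fy=2.4))
im=r.camera('top'); cv2.imwrite('pics/t12.png',cv2.resize(im[120:310,100:340],None,fx=3,fy=3))
E
```

```text
[-0.0015  0.1488]
t 24.3 tcp [0.5418 0.2799 0.3188] F [-0.4  0.3 -0. ] w 0.0006
shift [ 0.07 -0.05  3.75] turn [ 0.    0.03 -0.02] dist mm 93.80742182692612
```

View pics/s12.png

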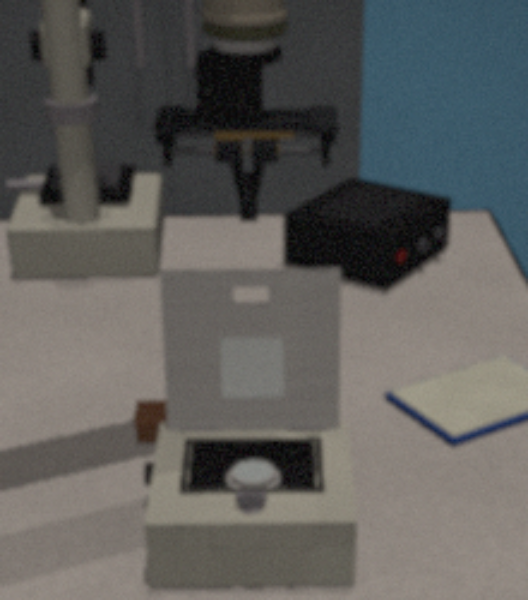

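View pics/t12.png

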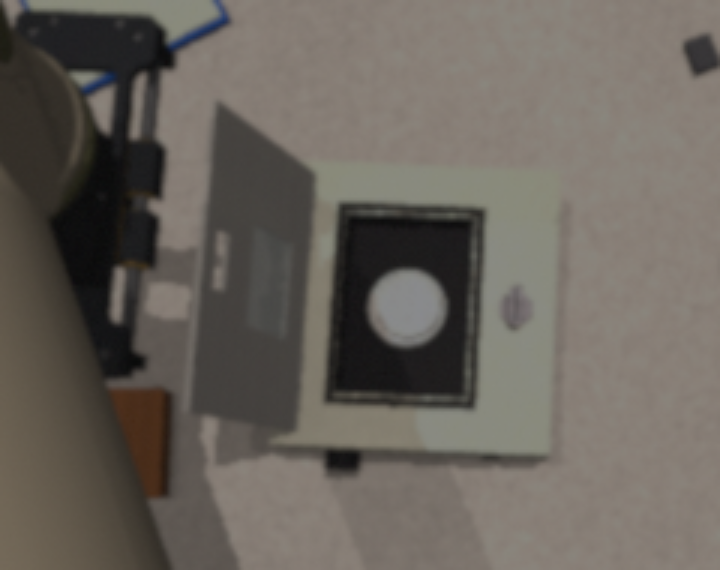

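The closed fingers are behind the cover and clear of it, and the wing is parallel to the hinge. I'll descend and work out the arc.

Request:
carry_out --commands '[[[255, 0.07, -0.05, 1.5, 0, 0, 0], [255, 0.07, -0.05, 3, 0, 0, 0], [255, 0.07, -0.05, 3.7, 0, 0, 0], [255, 0.07, -0.05, 3.75, 0, 0, 0], [255, 0.07, -0.05, 3.75, 0, 0, 0]]]'

```text
time: 25.02
ee_pos: [0.5456, 0.282, 0.2296]
eef_rot: [1.0, -0.023, 0.001, -0.002]
ft_force: [0.6, 0.3, -0.1]
width: 0.0005
```

Run:
```python
from h import *
s=r.read_state(); go(s['ee_pos'],-2.5); b=np.r_[tobase(s['ee_pos']),s['ee_pos'][2]]; print(b)
for th in np.arange(95,-1,-5):
    t=np.radians(th); y=.085-.1395*np.cos(t)+.004*np.sin(t)+.0095; z=.0855+.1395*np.sin(t)+.004*np.cos(t)
    d=R.from_quat(s['eef_rot']).inv().apply(toworld([0,y,z])-s['ee_pos'])/.025
    print(th,round(y,4),round(z,4),d.round(2))
```

```text
t 25.02 tcp [0.5456 0.282  0.2296] F [ 0.6  0.3 -0.1] w 0.0005
shift [0. 0. 0.] turn [-0.04 -0.03 -0.02] dist mm 0.0
[0.00214001 0.15107138 0.22963166]
95 0.1106 0.2241 [-0.08  1.62  0.21]
90 0.0985 0.225 [-0.08  2.1   0.18]
85 0.0863 0.2248 [-0.08  2.59  0.18]
80 0.0742 0.2236 [-0.08  3.08  0.23]
75 0.0623 0.2213 [-0.08  3.55  0.32]
70 0.0505 0.218 [-0.08  4.02  0.45]
65 0.0392 0.2136 [-0.08  4.48  0.62]
60 0.0282 0.2083 [-0.08  4.92  0.83]
55 0.0178 0.2021 [-0.08  5.34  1.08]
50 0.0079 0.1949 [-0.08  5.73  1.37]
45 -0.0013 0.187 [-0.08  6.1   1.68]
40 -0.0098 0.1782 [-0.08  6.44  2.03]
35 -0.0175 0.1688 [-0.08  6.75  2.41]
30 -0.0243 0.1587 [-0.08  7.03  2.81]
25 -0.0302 0.1481 [-0.08  7.26  3.23]
20 -0.0352 0.137 [-0.08  7.47  3.68]
15 -0.0392 0.1255 [-0.08  7.63  4.14]
10 -0.0422 0.1137 [-0.09  7.75  4.61]
5 -0.0441 0.1016 [-0.09  7.83  5.09]
0 -0.045 0.0895 [-0.09  7.86  5.58]
```

Request:
carry_out --commands '[[[255, -0.08, 0.8, 0.2, 0, 0, 0], [255, -0.08, 1.3, 0.2, 0, 0, 0], [255, -0.08, 1.7, 0.2, 0, 0, 0], [255, -0.08, 2.1, 0.18, 0, 0, 0], [255, -0.08, 2.6, 0.18, 0, 0, 0], [255, -0.08, 3.08, 0.23, 0, 0, 0], [255, -0.08, 3.55, 0.32, 0, 0, 0], [255, -0.08, 4.02, 0.45, 0, 0, 0], [255, -0.08, 4.48, 0.62, 0, 0, 0], [255, -0.08, 4.92, 0.83, 0, 0, 0], [255, -0.08, 5.34, 1.08, 0, 0, 0]]]'

```text
time: 26.4
ee_pos: [0.5376, 0.1483, 0.2018]
eef_rot: [1.0, -0.022, 0.001, -0.002]
ft_force: [-0.4, 4.2, -0.8]
width: 0.0004
```

Run:
```python
from h import *
im=r.camera('side'); cv2.imwrite('pics/s13.png',cv2.resize(im[50:270,170:350],None,fx=2.7,fy=2.7))
s=r.read_state(); go(s['ee_pos'],-2.5); b=np.r_[tobase(s['ee_pos']),s['ee_pos'][2]]; print(b)
for th in np.arange(60,-1,-5):
    t=np.radians(th); y=.085-.1395*np.cos(t)+.004*np.sin(t)+.0095; z=.0855+.1395*np.sin(t)+.004*np.cos(t)
    d=R.from_quat(s['eef_rot']).inv().apply(toworld([0,y,z])-s['ee_pos'])/.025
    print(th,d.round(2))
```

```text
t 26.45 tcp [0.5373 0.1465 0.201 ] F [ 1.3  2.1 -0.9] w 0.0008
shift [0. 0. 0.] turn [-0.03 -0.02 -0.03] dist mm 0.0
[-0.00024173  0.01531835  0.20097797]
60 [ 0.01 -0.52 -0.29]
55 [ 0.01 -0.1  -0.04]
50 [0.01 0.3  0.24]
45 [0.01 0.67 0.56]
40 [0.01 1.01 0.91]
35 [0.01 1.32 1.28]
30 [0.01 1.59 1.69]
25 [0.01 1.83 2.11]
20 [0.01 2.03 2.55]
15 [0.01 2.19 3.01]
10 [0.01 2.31 3.49]
5 [0.01 2.39 3.97]
0 [0.01 2.43 4.45]
```

View pics/s13.png

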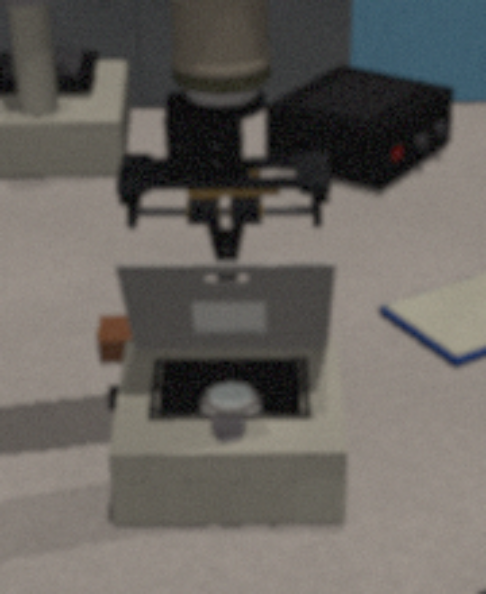

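The cover is at about 55° with the fingers behind it. Continuing along the arc.

Request:
carry_out --commands '[[[255, 0.01, 0.3, 0.24, 0, 0, 0], [255, 0.01, 0.67, 0.56, 0, 0, 0], [255, 0.01, 1.01, 0.91, 0, 0, 0], [255, 0.01, 1.32, 1.28, 0, 0, 0], [255, 0.01, 1.59, 1.69, 0, 0, 0], [255, 0.01, 1.83, 2.11, 0, 0, 0], [255, 0.01, 2.03, 2.55, 0, 0, 0], [255, 0.01, 2.19, 3.01, 0, 0, 0], [255, 0.01, 2.31, 3.49, 0, 0, 0], [255, 0.01, 2.38, 3.9, 0, 0, 0], [255, 0.01, 2.38, 3.9, 0, 0, 0]]]'

```text
time: 27.82
ee_pos: [0.5348, 0.0869, 0.1027]
eef_rot: [1.0, -0.023, 0.001, -0.001]
ft_force: [-1.4, 3.3, 7.4]
width: 0.0006
```

Run:
```python
from h import *
im=r.camera('top'); cv2.imwrite('pics/t14.png',cv2.resize(im[140:300,160:310],None,fx=3.7,fy=3.7))
im=r.camera('side'); cv2.imwrite('pics/s14.png',cv2.resize(im[50:270,170:350],None,fx=2.7,fy=2.7))
s=r.read_state(); print(np.r_[tobase(s['ee_pos']),s['ee_pos'][2]])
go(toworld([0,-.045,.0895]),-2.5)
```

```text
[-0.00012292 -0.0442886   0.10331377]
t 27.93 tcp [0.5348 0.087  0.1033] F [-2.   3.5  5.6] w 0.0006
shift [0.   0.03 0.55] turn [-0.03 -0.01 -0.04] dist mm 13.832625635160657
```

View pics/s14.png

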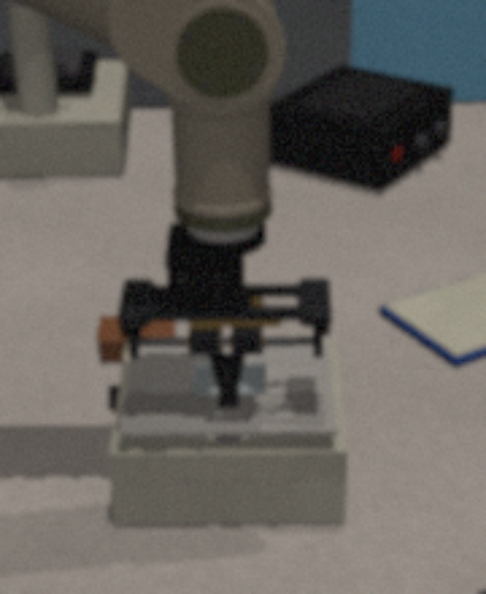

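View pics/t14.png

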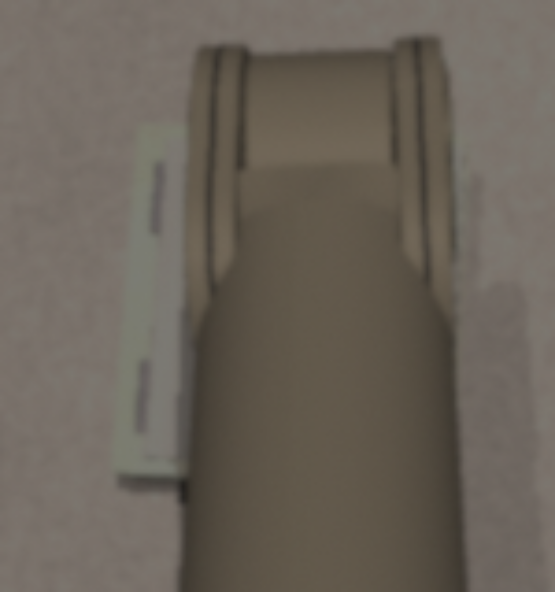

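The cover is nearly shut. Pressing it home.

Request:
carry_out --commands '[[[255, 0, 0.02, 0.15, 0, 0, 0], [255, 0, 0.02, 0.3, 0, 0, 0], [255, 0, 0.03, 0.42, 0, 0, 0], [255, 0, 0.03, 0.52, 0, 0, 0], [255, 0, 0.03, 0.58, 0, 0, 0], [255, 0, 0.03, 0.6, 0, 0, 0], [255, 0, 0.03, 0.6, 0, 0, 0]]]'

```text
time: 28.8
ee_pos: [0.5349, 0.086, 0.0898]
eef_rot: [1.0, -0.024, 0.0, -0.002]
ft_force: [-8.5, 2.3, 22.8]
width: 0.0003
```

Request:
carry_out --commands '[[[255, 0, 0, 0.04, 0, 0, 0], [255, 0, 0, 0.04, 0, 0, 0], [255, 0, 0, 0.04, 0, 0, 0], [255, 0, 0, 0.04, 0, 0, 0], [255, 0, 0, 0.04, 0, 0, 0], [255, 0, 0, 0.04, 0, 0, 0]]]'

```text
time: 29.55
ee_pos: [0.5349, 0.086, 0.0898]
eef_rot: [1.0, -0.024, 0.0, -0.002]
ft_force: [-6.4, 2.5, 17.4]
width: 0.0004
```

Run:
```python
from h import *
im=r.camera('side'); cv2.imwrite('pics/s15.png',cv2.resize(im[150:260,190:320],None,fx=5,fy=5,interpolation=cv2.INTER_CUBIC))
im=r.camera('wrist'); cv2.imwrite('pics/w15.png',im)
s=r.read_state(); print(s['ee_pos'],s['ft_force'],np.abs(s['joint_vel']).max())
```

```text
[0.53485155 0.08600991 0.08983259] [-6.70781575  3.04211727 17.14179951] 0.0031943472348666463
```

View pics/s15.png

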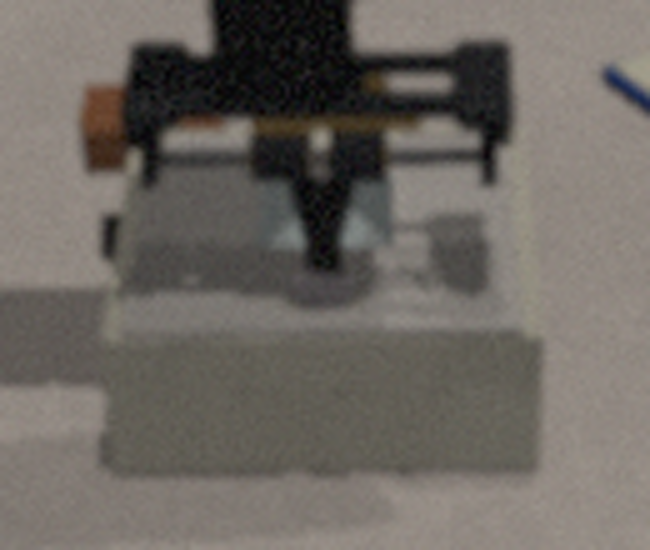

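View pics/w15.png

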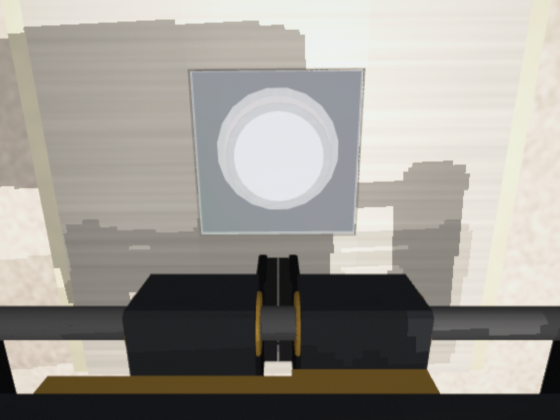

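The cover lies flat. Through the window the glasses still sit concentric at about (278,152), and the stud's wing shows above the slot. The press is steady at 17 N, so I'm handing in.

Run:
```python
from h import *
r.close_job()
s=r.read_state(); print(s['time'],s['ee_pos'],s['ft_force'])
```

```text
the job is handed in; nothing more can be done
the job is handed in; nothing more can be done
```

The job is handed in with the cover shut and the fingers still pressing it down; no verdict came back. I took it in this order:
1. I turned the stud about 64° until its wing was parallel to the hinge.
2. I laid the diffuser on the seat and the filter on top of it.
3. I swung the cover over and pressed it home, finishing at about 30 s of the 72 s.

**Last checks:**
- **Cover:** fingertips were at z = 89.8 mm against 89.5 mm nominal when fully shut. They pressed with a steady 17 N and the joints were almost still.
- **Stud:** the pictures before shutting showed the wing parallel to the hinge. In the last side view the wing shows above the slot, though that picture is coarse.
- **Diffuser:** its position matched the seat's measured centre to within about 1 mm.
- **Filter:** it sits about 2 mm off centre towards the stud, inside the 6 mm allowed, and I left it there.
- **Through the window after shutting:** both glasses were still one on the other and centred.

**What disagreed:** the wrist camera showed an offset of about 2.5 mm at very close range, on the fingertips as well as the disc, so I relied on the farther views. The camera views and the stud grip put the seat's y between 140 and 143 mm; I used about 141.5 mm.

I touched no bystander and saw none shift, but I did not measure them at the end.

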